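# Bolt the blade arm of the board trimmer

## Task

The trimmer's blade arm is down: lock it. With one fingertip press the spring catch right down and keep it down while the other fingertip pushes the bolt by its thumb piece fully home into the slot of the blade arm; then let go, so that the catch springs up again behind the thumb piece. Only press and push, do not lift the blade arm, and leave the weight, the boards, the hammer and the jar where they are.

Things in the scene. Friction and masses are not known exactly. Their poses are not given: they have to be found in the camera images.
- trimmer: A4 lever trimmer fixed to the table: grey bed 380 x 260 mm, top 45 mm above the table. Origin: under the bed's centre, at table height. Axes: z up; x along the cut, from the handle end to the hinge end; y across, to the left seen from the handle end. A clear finger guard 38 mm high stands on the bed at x = -40 to 150, y = -119 mm; the lock lies in the corner by the handle.
- thumb_piece: Thumb piece of the bolt: upright steel plate, 36 mm wide (its x), 8 mm thick (its y), 35.5 mm tall, on the tail of the bolt's flat bar. Origin: centre of its lower edge, 56.5 mm above the table (top at 92 mm); axes as the trimmer's. Push its +y face towards -y. The bar (20 mm wide, top 57 mm above the table) ends 14 mm behind that face; the space there is free.
- bolt (a joint): Travel of the bolt in m, along the trimmer's -y: 0 = fully drawn, 0.040 = fully home at its end stop. Starts at 0 to 0.008. With the catch up the tongue of the catch stops the thumb piece at 0.010; from 0.036 on the thumb piece is past the tongue, which can spring up behind it. About 2 N of friction; it stays where it is left. Two staples (tops 63 mm above the table) guide its bar near the arm.
- catch_pad: Grooved press pad of the spring catch, a steel block 28 mm wide (x), 66 mm long (y, along the bolt), on a flap beside the bolt. Origin: centre of its top, on the trimmer's +x side of the thumb piece: at rest 48 mm from its middle, 72 mm above the table, tilted 0.21 rad about y, bolt side high; right down 44 mm, 66 mm high and level. Press it anywhere along its length; fingers slide along it.
- catch (a joint): Angle of the spring catch in rad: 0 = up (at rest), 0.21 = pressed right down on its stop. The flap is hinged along y, 32 mm from the pad's middle on the side away from the bolt. Pressing the pad's middle takes about 4 N to start and 7 N at the stop; above about 0.15 the tongue is clear of the thumb piece. Springs up when let go. The pad does not move along y.
- weight: Bystander: brass press weight, 48 mm across, 61 mm tall, loose on the bed to the left of the lock. Origin: centre of its underside.
- boards: Bystander: small pile of greyboard pieces, 110 x 85 x 9.5 mm, loose on the bed. Origin: centre of its underside.
- hammer: Bystander: hammer, 260 mm long, lying on the table to the left of the trimmer. Origin: at its underside, half-way along it.
- glue_jar: Bystander: jar, 64 mm across, 85 mm tall, on the table to the right of the trimmer. Origin: centre of its underside.
- blade_arm: Steel blade arm, down along the right edge of the bed (trimmer y = -136 to -150 mm, top 76 mm above the table), hinged at its far end, with a black handle 110 mm long past the bed's corner. Origin: middle of the slot (28 mm wide, 17 mm high) that the bolt's nose enters, at x = -140, y = -143 mm of the trimmer, 53 mm above the table. Axes as the trimmer's; z tips over as the arm is lifted.

How it is judged:
By the outcome, as a careful person would: the job done as asked, in the order asked, and still so for the second after the job is handed in, with the robot touching nothing.
It also fails if it takes over 35 s, if anything falls off the work surface, if the arm or the gripper's body presses on something with over 40 N, if the wrist force passes 120 N, or if a joint passes its speed limit or range.

## Robot

A 7-joint arm with a two-finger parallel gripper is mounted at the origin on the work surface. World frame = base frame: x ahead of the robot, y to its left, z up, the work surface at z = 0. Lengths are in m, angles in rad, forces in N, time in s.
With the tool pointing down it reaches from about 0.425 to 0.875 m from the base axis. Payload 4.7 kg.
Tool frame: the origin (TCP) lies midway between the tips of the shut fingers; the grasp point (between the pads) lies ctrl.grasp_offset behind it (ctrl.grasp_offset is the distance from the TCP to the grasp point, in m); z points along the fingers, y is the line along which they close (so a half turn about z gives the same grasp; the last joint's range is limited). The gripper opens to 87 mm and grips with 3 to 60 N. Pads are 19 mm wide; open, the fingers measure 117 mm over their backs; the gripper's body (75 mm by 190 mm) begins 51 mm behind the grasp point.
Start: joints at [-1.121, 0.321, -0.07, 1.45, 0.023, 1.371, -0.057], TCP at [0.274, 0.589, 0.223] pointing down, gripper open.
Joint ranges: [-2.86, 2.86], [-0.3, 2.09], [-1.38, 1.24], [0.06, 2.45], [-1.56, 4.7], [0.09, 2.05], [-2.69, 2.69]. Speed limits (rad/s): [2.57, 2.57, 3.14, 3.14, 3.14, 3.14, 3.14].

## Interface

Orientations are given as a rotation vector (axis times angle).
In Python, from bench import ctrl gives the robot as it stands. The module is installed in compiled form; this text tells all that it offers.
- The arm moves only by the tool jog_arm, never from a script. Its argument "moves" is one flat list of numbers, 7 for each row, row after row: the shift along the tool's x, y, z in units of 30 cm (1.0 is 30 cm), then the turn, a rotation vector about the tool's x, y, z in units of 60 degrees (1.0 is 60 degrees), then the gripper's target within -1 to 1 (fully open at 1, half-way at 0, shut at -1). In form: [x, y, z, wx, wy, wz, fingers, x, y, z, wx, wy, wz, fingers, ...]. A call has exactly 8 rows; each row is the pose to reach, as a shift and turn from the pose commanded when the call began, along the tool's axes at that moment; what a row does not reach only later rows make up. A row lasts 1/8 s, in which the tool goes at most 62.5 mm and 10.7 degrees, less where a joint would pass 70% of its speed; a pose out of reach is approached as far as the arm can. A call with a number of a shift or a turn outside -1 to 1 is refused whole. A call with a gripper value outside its range is refused whole. The fingers move at their own pace and stop on an object; "newtons" is the grip in N (left out, the last holds). Time passes only in rows, so rows that repeat a pose let the fingers close, or fill a call up. It gives the time, the measured TCP pose, the force, the opening and the grip force at its end, in the units of the state.
- ctrl.get_state(): the state, without advancing time (a new reading comes with each control period).
- ctrl.get_image(name): name is "scene" or "top"; returns a dict with "pixels" (384x512x3 uint8, red, green, blue), "fx", "fy", "cx", "cy" (pixels), "xyz" and "rotation" of the camera in the world. Camera axes: x right, y up, looking along -z (the intrinsics and any distortion apply to the point x, -y, -z); pixel columns grow to the right and rows downward; lengths in m; the calibration is good to about 2 mm. A picture is of the moment at which its call begins. There is no depth.
- ctrl.close_job(): hands the job in; it is judged then, once.
The state is a dict: "time": time; "joint_positions": joint angles; "qd": joint speeds; "joint_torque": joint torques, N m; "position": TCP position; "tool_rot": TCP orientation; "ft_force": force on the tool from outside, world axes, zero at the start; "torque": the same for the moment, N m; "grip_width": opening from 0.0 (shut) to 1.0 (fully open); "grip_force": force on a finger pad.
Only numpy, scipy, OpenCV 4.12 (cv2) and the standard library are available. Lean on these libraries where they do the work, as an engineer would, in place of code of your own. Each camera call takes 0.05 s, during which the arm holds its last target. There are 200 camera calls.

## Working session

There is one attempt and no reset: what is moved stays moved. The work goes in short steps, Python scripts to look and compute and a tool call to move; the robot and the scene stay as the last step left them, time stands still between calls to the robot, and variables do not carry over. Pictures are saved under pics/ and viewed, at most 10 in all, crops included, and the job is handed in when it is done.

Besides the shell and the picture viewer there is one more tool, called in YAML: its name, and indented under it one key for each argument. jog_arm: Moves the arm, as the interface text tells. Its arguments: {"type":"object","properties":{"moves":{"type":"array"},"newtons":{"type":"number"}},"required":["moves"]}

```bash
mkdir -p pics; cat > h.py <<'E'
import numpy as np,cv2
from bench import ctrl
def shot(n,f):
    im=ctrl.get_image(n); cv2.imwrite(f,cv2.cvtColor(np.array(im["pixels"]),cv2.COLOR_RGB2BGR)); return im
def ray(im,u,v):
    d=np.array([(u-im["cx"])/im["fx"],-(v-im["cy"])/im["fy"],-1.])
    R=np.array(im["rotation"])
    if R.shape!=(3,3): R=cv2.Rodrigues(R.astype(float))[0]
    return np.array(im["xyz"]),R@d
def onz(im,u,v,z):
    o,d=ray(im,u,v); return o+d*(z-o[2])/d[2]
def proj(im,p):
    R=np.array(im["rotation"])
    if R.shape!=(3,3): R=cv2.Rodrigues(R.astype(float))[0]
    c=R.T@(np.array(p)-np.array(im["xyz"])); return im["cx"]+im["fx"]*c[0]/-c[2], im["cy"]-im["fy"]*c[1]/-c[2]
E
python3 - <<'E'
from h import *
for n in("scene","top"):
    im=shot(n,f"pics/{n}0.png"); print({k:v for k,v in im.items() if k!="pixels"})
print(ctrl.get_state(),ctrl.grasp_offset)
E
```

```text
{'fx': 474.4249933270224, 'fy': 474.4249933270224, 'cx': 253.06869340035584, 'cy': 187.6356865263011, 'xyz': array([ 1.5062775 , -0.39098242,  0.88777435]), 'rotation': array([0.80961905, 0.46645295, 1.02852332])}
{'fx': 421.3753701754438, 'fy': 421.3753701754438, 'cx': 248.17142404448407, 'cy': 186.85007701852524, 'xyz': array([0.49689419, 0.07542989, 1.15083764]), 'rotation': array([ 0.08411165, -0.0916869 , -1.54658792])}
{'time': 0.1, 'joint_positions': array([-1.1208934 ,  0.32174317, -0.0701114 ,  1.4514997 ,  0.02262454,
        1.37077312, -0.05689436]), 'qd': array([-0.00088529, -0.00082151,  0.00028955, -0.00181575,  0.00012571,
        0.00158658, -0.00191453]), 'joint_torque': array([-4.80243816e-04, -4.92572987e+01, -4.06001648e-01, -3.13399816e+01,
       -6.40755636e-02,  3.95277177e-02,  1.09315031e-04]), 'position': array([0.27423111, 0.58881074, 0.22160155]), 'tool_rot': array([-6.79002920e-01, -3.06707969e+00,  2.53925191e-03]), 'ft_force': array([-0.15749821, -0.33634507, -0.35676752]), 'torque': array([-0.0029255 , -0.02892928,  0.02081513]), 'grip_force': 0.0, 'grip_width': 0.998667665163618} 0.0187
```

View pics/scene0.png

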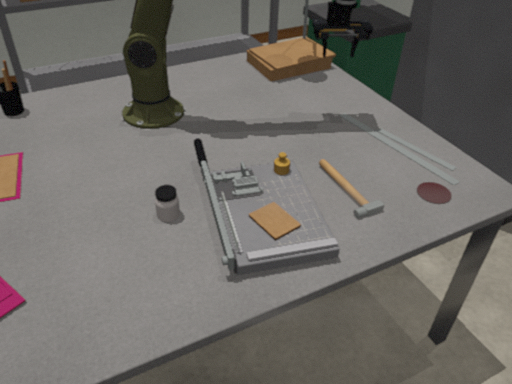

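View pics/top0.png

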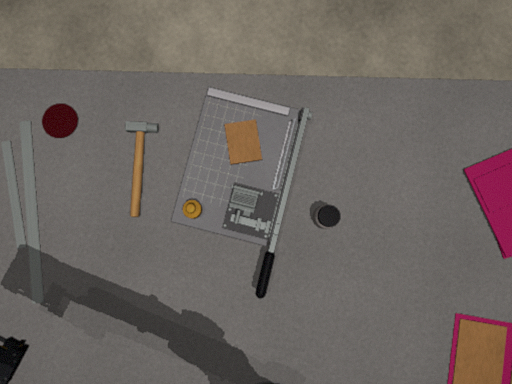

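The top view shows the trimmer at about (240,165), with the lock at (245,210), the weight at (192,208) and the handle at (265,275). I'll zoom in on the lock next.

```bash
python3 - <<'E'
from h import *
a=cv2.imread("pics/top0.png")[170:260,165:285]; b=cv2.imread("pics/scene0.png")[135:215,185:305]
a=cv2.resize(a,None,fx=6,fy=6,interpolation=cv2.INTER_CUBIC);b=cv2.resize(b,None,fx=6,fy=6,interpolation=cv2.INTER_CUBIC)
cv2.imwrite("pics/a.png",np.clip(a*1.5,0,255));cv2.imwrite("pics/b.png",np.clip(b*1.3,0,255))
E
```

```text
[ WARN:0@0.165] global loadsave.cpp:1063 imwrite_ Unsupported depth image for selected encoder is fallbacked to CV_8U.
```

View pics/a.png

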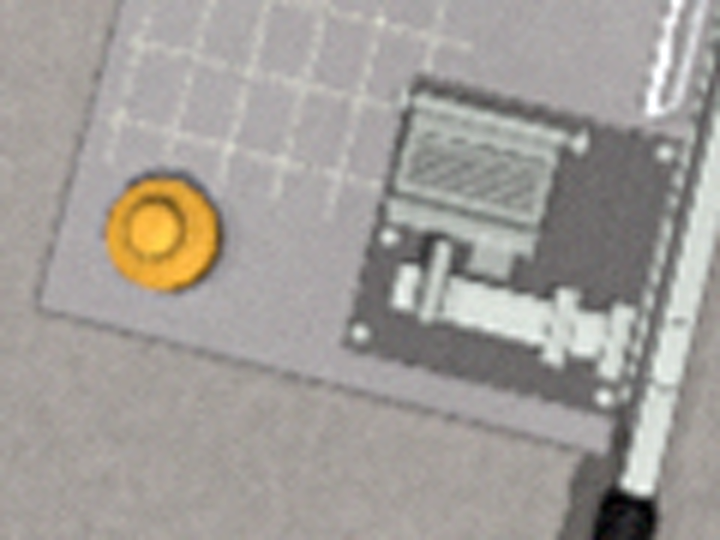

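View pics/b.png

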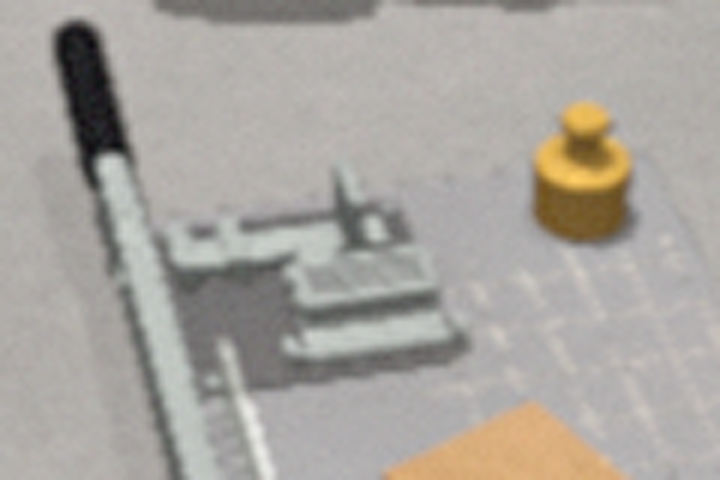

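The zoomed top crop shows the thumb piece at about (437,280) and the pad centre at about (478,180). The tongue is to the right of the thumb piece, the weight is at (162,232), and the near bed corners are at (40,305) and (607,450). Next I'll turn these into world positions.

```bash
python3 - <<'E'
from h import *
from scipy.optimize import least_squares
t=ctrl.get_image("top");s=ctrl.get_image("scene")
A=lambda u,v,z:onz(t,165+(u+.5)/6-.5,170+(v+.5)/6-.5,z)
B=lambda u,v,z:onz(s,185+(u+.5)/6-.5,135+(v+.5)/6-.5,z)
cl=A(40,305,.045);cr=A(607,450,.045)
print("corners",cl,cr,np.linalg.norm(cl-cr))
d=cl-cr
g=A(358,333,.047);h=A(604,398,.047); print("yaw edge",np.degrees(np.arctan2(-d[0],d[1])),"screws",np.degrees(np.arctan2(-(g-h)[0],(g-h)[1])))
l=A(125,0,.045)-cl; print("left edge yaw",np.degrees(np.arctan2(l[1],l[0])))
print("thumb top ends",A(443,242,.092),A(432,318,.092))
print("thumb scene top",B(345,170,.092))
for q in[(410,125),(560,155),(398,195),(545,228)]: print("pad",A(*q,.072))
print("slot->",B(305,262,.075),B(295,255,.075))
yaw=np.arctan2(-d[0],d[1]);ex=np.array([np.cos(yaw),np.sin(yaw)]);ey=np.array([-ex[1],ex[0]])
o=(cl[:2]+cr[:2])/2+.19*ex
print("origin",o)
for n,p in dict(th1=A(443,242,.092),th2=A(432,318,.092),thS=B(345,170,.092),p1=A(410,125,.072),p2=A(560,155,.072),p3=A(398,195,.072),p4=A(545,228,.072),w=A(155,228,.106),bar=A(398,287,.057)).items(): print(n,(p[:2]-o)@ex,(p[:2]-o)@ey)
E
```

```text
corners [0.52874312 0.27057704 0.045     ] [0.47155649 0.02239744 0.045     ] 0.25468298833685593
yaw edge -12.97585684791707 screws -13.454288389275193
left edge yaw -13.237744414162936
thumb top ends [0.55744581 0.09484357 0.092     ] [0.52562479 0.0986501  0.092     ]
thumb scene top [0.52891818 0.09917637 0.092     ]
pad [0.60844803 0.11059816 0.072     ]
pad [0.59698878 0.04601485 0.072     ]
pad [0.57825079 0.11493995 0.072     ]
pad [0.56554566 0.05181016 0.072     ]
slot-> [0.56506971 0.06078972 0.075     ] [0.5582761  0.05888795 0.075     ]
origin [0.68529811 0.10382455]
th1 -0.12257097443966782 -0.0374596666907871
th2 -0.1544341572173818 -0.04089544311944655
thS -0.15134303247136427 -0.03964311215056977
p1 -0.07640864546342933 -0.010655302986399336
p2 -0.07307371599767432 -0.07616253398694606
p3 -0.10680969827515159 -0.01320488887813142
p4 -0.10501520974378303 -0.07757545483103134
w -0.14700510621465934 0.07888227691673383
bar -0.14437286784811923 -0.022386436181768117
```

Measured against the trimmer frame (yaw about -13.2°), the thumb piece is at x about -0.140 and the pad centre at x about -0.091. The pad runs 65 mm in y, which matches the given sizes. Now the first approach leg, high up.

jog_arm:
  moves: [-0.13, -0.09, 0, 0, 0, 0.11, -0.29, -0.26, -0.18, 0, 0, 0, 0.22, -0.29, -0.39, -0.27, 0, 0, 0, 0.33, -0.29, -0.52, -0.36, 0, 0, 0, 0.44, -0.29, -0.65, -0.45, 0, 0, 0, 0.55, -0.29, -0.78, -0.53, 0, 0, 0, 0.66, -0.29, -0.9, -0.6, 0, 0, 0, 0.75, -0.29, -0.9, -0.6, 0, 0, 0, 0.75, -0.29]

```text
time: 1.2
position: [0.4457, 0.3081, 0.2227]
tool_rot: [1.81, 2.566, -0.0]
ft_force: [-0.2, -0.4, 0.0]
grip_width: 0.358
grip_force: 0.0
```

```bash
cat >> h.py <<'E'
yaw=np.radians(-13.2);ex=np.array([np.cos(yaw),np.sin(yaw)]);ey=np.array([-ex[1],ex[0]]);o=np.array([.6853,.1038])
def rep(x,y,z):
    s=ctrl.get_state();R=cv2.Rodrigues(np.array(s["tool_rot"]))[0]
    p=np.array(s["position"]);q=np.r_[o+x*ex+y*ey,z]
    Y=np.r_[ex,0];Y=Y if Y@R[:,1]>0 else -Y;Z=np.array([0,0,-1.]);T=np.c_[np.cross(Y,Z),Y,Z]
    w=cv2.Rodrigues(R.T@T)[0].ravel()
    print("t",s["time"],"pos",p.round(4),"trim",((p[:2]-o)@ex).round(4),((p[:2]-o)@ey).round(4),"units",(R.T@(q-p)/.3).round(3),(w/(np.pi/3)).round(3),"F",np.array(s["ft_force"]).round(1),"Ftrim",(np.array(s["ft_force"])[:2]@ex).round(1),(np.array(s["ft_force"])[:2]@ey).round(1),"w",round(s["grip_width"],3),"q",np.round(s["joint_positions"],2))
    return s
E
python3 -c "
from h import *
rep(-.1195,-.019,.12)"
```

```text
t 1.2 pos [0.4457 0.3081 0.2227] trim -0.2799 0.1442 units [-0.746  0.155  0.344] [0.001 0.001 0.547] F [-0.2 -0.4  0. ] Ftrim -0.1 -0.4 w 0.358 q [-0.84  0.09  0.19  1.73 -0.02  1.33 -0.3 ]
```

jog_arm:
  moves: [-0.15, 0.03, 0, 0, 0, 0.11, -0.29, -0.3, 0.06, 0, 0, 0, 0.22, -0.29, -0.45, 0.09, 0, 0, 0, 0.33, -0.29, -0.6, 0.12, 0, 0, 0, 0.44, -0.29, -0.746, 0.155, 0, 0, 0, 0.547, -0.29, -0.746, 0.155, 0.16, 0, 0, 0.547, -0.29, -0.746, 0.155, 0.33, 0, 0, 0.547, -0.29, -0.746, 0.155, 0.344, 0, 0, 0.547, -0.29]

```text
time: 2.2
position: [0.5602, 0.1181, 0.1155]
tool_rot: [-2.451, -1.96, 0.012]
ft_force: [0.3, 0.5, 1.2]
grip_width: 0.356
grip_force: 0.0
```

```bash
python3 -c "
from h import *
rep(-.1195,-.019,.08)
a=shot('top','pics/t2.png');b=shot('scene','pics/s2.png')
a=cv2.imread('pics/t2.png')[180:245,190:290];b=cv2.imread('pics/s2.png')[120:185,195:295]
cv2.imwrite('pics/c.png',cv2.convertScaleAbs(cv2.resize(np.vstack([a,b]),None,fx=4.6,fy=4.6,interpolation=cv2.INTER_CUBIC),alpha=1.4))
"
```

```text
t 2.2 pos [0.5602 0.1181 0.1155] trim -0.1251 -0.0146 units [-0.014  0.019  0.118] [-0.007  0.004  0.008] F [0.3 0.5 1.2] Ftrim 0.1 0.6 w 0.356 q [-0.6   0.25  0.4   1.79 -0.1   1.14 -0.39]
```

View pics/c.png

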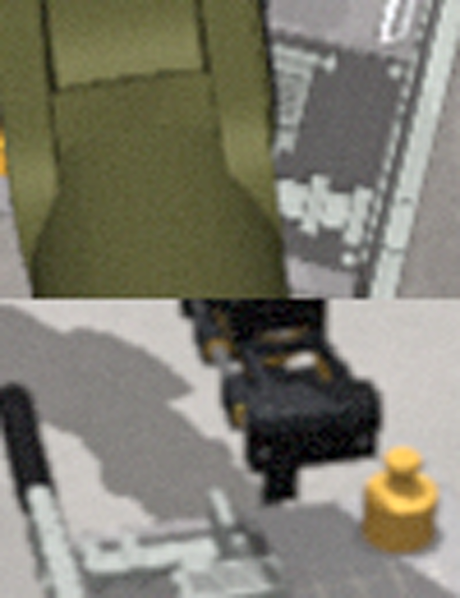

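The scene crop shows the near (pad) finger's tip at about (280,497), above the pad's left end and behind the thumb piece. The arm is still settling, so I'll descend partway and read again.

jog_arm:
  moves: [0, 0, 0, 0, 0, 0, -0.29, 0, 0, 0, 0, 0, 0, -0.29, 0, 0, 0.02, 0, 0, 0, -0.29, 0, 0, 0.02, 0, 0, 0, -0.29, 0, 0, 0.02, 0, 0, 0, -0.29, 0, 0, 0.02, 0, 0, 0, -0.29, 0, 0, 0.02, 0, 0, 0, -0.29, 0, 0, 0.02, 0, 0, 0, -0.29]

```text
time: 3.3
position: [0.5636, 0.1178, 0.1134]
tool_rot: [2.455, 1.96, 0.0]
ft_force: [0.4, -0.1, 0.6]
grip_width: 0.354
grip_force: 0.0
```

```bash
python3 -c "
from h import *
s=rep(-.1195,-.019,.08)
p=np.array(s['position']);b=shot('scene','pics/s3.png')
print([np.round(((np.array(proj(b,p+np.r_[k*ex,0]))-[195,110]+.5)*6-.5)) for k in(.023,-.023,.0155,.0305)])
b=cv2.imread('pics/s3.png')[110:200,195:305]
cv2.imwrite('pics/d.png',cv2.convertScaleAbs(cv2.resize(b,None,fx=6,fy=6,interpolation=cv2.INTER_CUBIC),alpha=1.7))
"
```

```text
t 3.3 pos [0.5636 0.1178 0.1134] trim -0.1217 -0.0142 units [-0.016  0.007  0.111] [ 0.    -0.     0.007] F [ 0.4 -0.1  0.6] Ftrim 0.4 0.0 w 0.354 q [-0.6   0.25  0.4   1.79 -0.11  1.12 -0.39]
[array([367., 341.]), array([342., 284.]), array([363., 332.]), array([371., 351.])]
```

View pics/d.png

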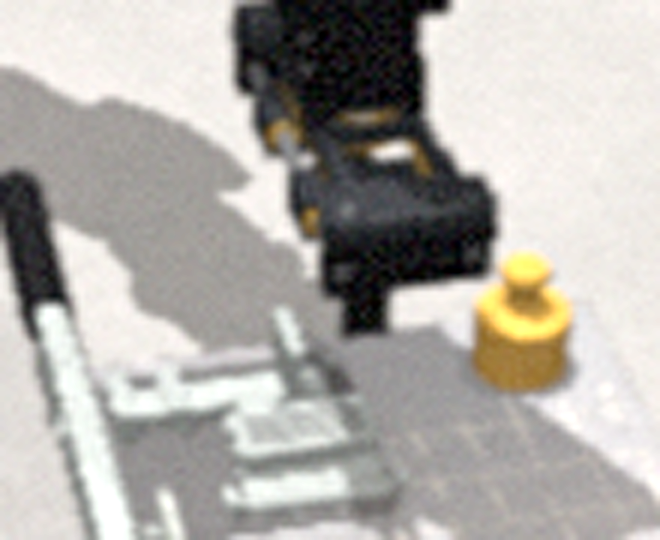

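The finger tip appears at (365,332) against a predicted (367,341), so the TCP agrees to about 3 mm. I'll lower to just above the pad, behind the thumb piece.

jog_arm:
  moves: [-0.016, 0.007, 0.02, 0, 0, 0.007, -0.29, -0.016, 0.007, 0.04, 0, 0, 0.007, -0.29, -0.016, 0.007, 0.06, 0, 0, 0.007, -0.29, -0.016, 0.007, 0.08, 0, 0, 0.007, -0.29, -0.016, 0.007, 0.1, 0, 0, 0.007, -0.29, -0.016, 0.007, 0.11, 0, 0, 0.007, -0.29, -0.016, 0.007, 0.11, 0, 0, 0.007, -0.29, -0.016, 0.007, 0.11, 0, 0, 0.007, -0.29]

```text
time: 4.35
position: [0.5647, 0.1127, 0.0806]
tool_rot: [2.462, 1.951, 0.001]
ft_force: [-0.2, -0.1, -0.3]
grip_width: 0.354
grip_force: 0.0
```

```bash
python3 -c "
from h import *
s=rep(-.1195,-.019,.062)
p=np.array(s['position']);b=shot('scene','pics/s4.png')
print([np.round(((np.array(proj(b,p+np.r_[k*ex,0]))-[215,135]+.5)*8-.5)) for k in(.023,-.023,.0155,.0305)])
b=cv2.imread('pics/s4.png')[135:205,215:300]
cv2.imwrite('pics/e.png',cv2.convertScaleAbs(cv2.resize(b,None,fx=8,fy=8,interpolation=cv2.INTER_CUBIC),alpha=1.7))
"
```

```text
t 4.35 pos [0.5647 0.1127 0.0806] trim -0.1194 -0.0189 units [-0.    -0.     0.062] [ 0. -0. -0.] F [-0.2 -0.1 -0.3] Ftrim -0.2 -0.2 w 0.354 q [-0.59  0.29  0.4   1.82 -0.13  1.06 -0.37]
[array([315., 336.]), array([284., 259.]), array([310., 324.]), array([321., 349.])]
```

View pics/e.png

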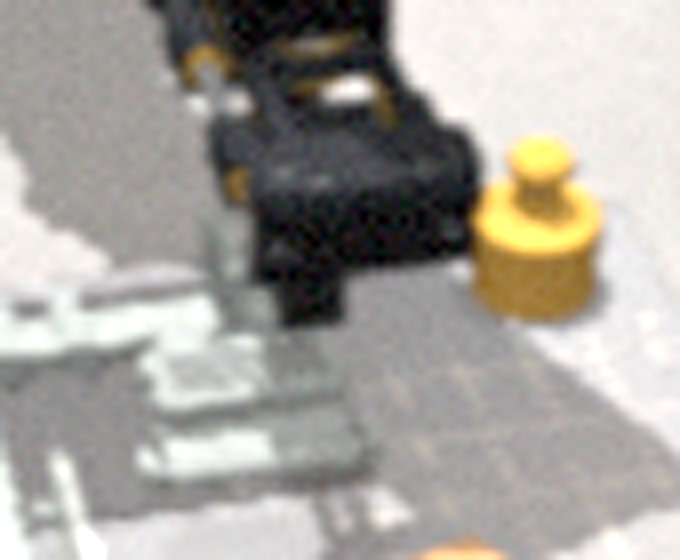

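The pad finger's tip is at about (312,322), over the pad's end and with no contact yet. Now I'll press down slowly.

jog_arm:
  moves: [0, 0, 0.01, 0, 0, 0, -0.29, 0, 0, 0.02, 0, 0, 0, -0.29, 0, 0, 0.03, 0, 0, 0, -0.29, 0, 0, 0.035, 0, 0, 0, -0.29, 0, 0, 0.04, 0, 0, 0, -0.29, 0, 0, 0.045, 0, 0, 0, -0.29, 0, 0, 0.05, 0, 0, 0, -0.29, 0, 0, 0.05, 0, 0, 0, -0.29]

```text
time: 5.4
position: [0.5629, 0.1135, 0.0663]
tool_rot: [-2.459, -1.95, 0.003]
ft_force: [-8.4, 0.5, 11.8]
grip_width: 0.347
grip_force: 5.7
```

```bash
python3 -c "
from h import *
s=rep(-.1195,-.019,.062);print(s['torque'])
"
```

```text
t 5.4 pos [0.5629 0.1135 0.0663] trim -0.1214 -0.0185 units [-0.002  0.006  0.014] [-0.004 -0.     0.   ] F [-8.4  0.5 11.8] Ftrim -8.3 -1.4 w 0.347 q [-0.58  0.3   0.39  1.83 -0.14  1.04 -0.37]
[ 0.01747121  1.74723331 -0.05327497]
```

jog_arm:
  moves: [0, -0.004, 0.002, 0, 0, 0, -0.29, 0, -0.008, 0.004, 0, 0, 0, -0.29, 0, -0.008, 0.006, 0, 0, 0, -0.29, 0, -0.008, 0.008, 0, 0, 0, -0.29, 0, -0.008, 0.01, 0, 0, 0, -0.29, 0, -0.008, 0.01, 0, 0, 0, -0.29, 0, -0.008, 0.01, 0, 0, 0, -0.29, 0, -0.008, 0.01, 0, 0, 0, -0.29]

```text
time: 6.4
position: [0.5629, 0.1137, 0.0658]
tool_rot: [-2.462, -1.951, -0.003]
ft_force: [-8.4, -0.6, 22.0]
grip_width: 0.352
grip_force: 10.8
```

```bash
python3 -c "
from h import *
s=rep(-.1195,-.019,.062);print(s['torque'],s['grip_force'])
b=shot('scene','pics/s5.png')
b=cv2.imread('pics/s5.png')[135:205,215:300]
cv2.imwrite('pics/f.png',cv2.convertScaleAbs(cv2.resize(b,None,fx=8,fy=8,interpolation=cv2.INTER_CUBIC),alpha=1.7))
"
```

```text
t 6.4 pos [0.5629 0.1137 0.0658] trim -0.1214 -0.0183 units [-0.002  0.006  0.013] [ 0.001 -0.002 -0.   ] F [-8.4 -0.6 22. ] Ftrim -8.1 -2.5 w 0.352 q [-0.58  0.3   0.39  1.83 -0.13  1.03 -0.37]
[-0.4113556   1.65616125 -0.07882125] 10.764631675556302
```

View pics/f.png

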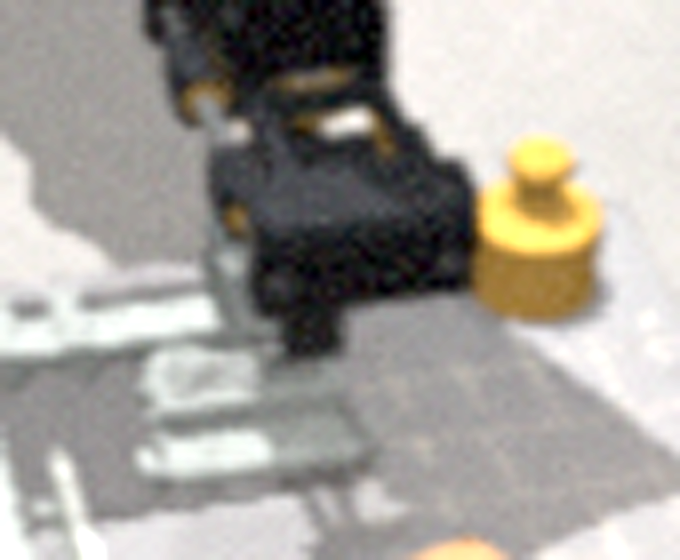

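The picture and force agree: TCP z reads 0.066 m with 22 N, so the catch is on its stop. Now I'll slide towards -y with the catch held down.

jog_arm:
  moves: [-0.015, 0, -0.003, 0, 0, 0, -0.29, -0.03, 0, -0.003, 0, 0, 0, -0.29, -0.045, 0, -0.003, 0, 0, 0, -0.29, -0.06, 0, -0.003, 0, 0, 0, -0.29, -0.075, 0, -0.003, 0, 0, 0, -0.29, -0.09, 0, -0.003, 0, 0, 0, -0.29, -0.105, 0, -0.003, 0, 0, 0, -0.29, -0.12, 0, -0.003, 0, 0, 0, -0.29]

```text
time: 7.45
position: [0.5571, 0.0839, 0.0662]
tool_rot: [-2.458, -1.954, -0.017]
ft_force: [0.5, 8.5, 9.8]
grip_width: 0.355
grip_force: 5.8
```

```bash
python3 -c "
from h import *
s=rep(-.1195,-.066,.062);print(s['torque'],s['grip_force'])
"
```

```text
t 7.45 pos [0.5571 0.0839 0.0662] trim -0.1203 -0.0486 units [-0.058  0.002  0.013] [ 0.005 -0.009  0.003] F [0.5 8.5 9.8] Ftrim -1.5 8.4 w 0.355 q [-0.55  0.27  0.41  1.87 -0.13  1.02 -0.31]
[ 1.91286456 -0.20764654  0.09290987] 5.792969847097993
```

jog_arm:
  moves: [-0.01, 0, 0.004, 0, 0, 0, -0.29, -0.02, 0, 0.005, 0, 0, 0, -0.29, -0.03, 0, 0.005, 0, 0, 0, -0.29, -0.04, 0, 0.005, 0, 0, 0, -0.29, -0.05, 0, 0.005, 0, 0, 0, -0.29, -0.06, 0, 0.005, 0, 0, 0, -0.29, -0.065, 0, 0.005, 0, 0, 0, -0.29, -0.065, 0, 0.005, 0, 0, 0, -0.29]

```text
time: 8.45
position: [0.5552, 0.0711, 0.066]
tool_rot: [-2.454, -1.956, -0.031]
ft_force: [3.8, 19.9, 10.3]
grip_width: 0.355
grip_force: 11.5
```

```bash
python3 -c "
from h import *
s=rep(-.1195,-.066,.062);print(s['torque'],s['grip_force'])
"
```

```text
t 8.45 pos [0.5552 0.0711 0.066 ] trim -0.1192 -0.0615 units [-0.015 -0.001  0.013] [ 0.009 -0.017  0.005] F [ 3.8 19.9 10.3] Ftrim -0.8 20.2 w 0.355 q [-0.53  0.26  0.41  1.88 -0.14  1.01 -0.28]
[ 4.17565543 -0.97700477 -0.14529599] 11.498460453003645
```

jog_arm:
  moves: [-0.01, 0, 0, 0, 0, 0, -0.29, -0.02, 0, 0, 0, 0, 0, -0.29, -0.02, 0, 0, 0, 0, 0, -0.29, -0.02, 0, 0, 0, 0, 0, -0.29, -0.02, 0, 0, 0, 0, 0, -0.29, -0.02, 0, 0, 0, 0, 0, -0.29, -0.02, 0, 0, 0, 0, 0, -0.29, -0.02, 0, 0, 0, 0, 0, -0.29]

```text
time: 9.45
position: [0.5551, 0.0709, 0.0662]
tool_rot: [-2.449, -1.957, -0.041]
ft_force: [8.3, 29.6, 6.1]
grip_width: 0.354
grip_force: 16.8
```

```bash
python3 -c "
from h import *
s=rep(-.1195,-.066,.062);print(s['torque'],s['grip_force'])
b=shot('scene','pics/s6.png')
b=cv2.imread('pics/s6.png')[135:205,205:290]
cv2.imwrite('pics/g.png',cv2.convertScaleAbs(cv2.resize(b,None,fx=8,fy=8,interpolation=cv2.INTER_CUBIC),alpha=1.7))
"
```

```text
t 9.45 pos [0.5551 0.0709 0.0662] trim -0.1193 -0.0618 units [-0.014 -0.001  0.014] [ 0.01  -0.023  0.007] F [ 8.3 29.6  6.1] Ftrim 1.3 30.7 w 0.354 q [-0.53  0.26  0.41  1.89 -0.14  1.   -0.27]
[ 6.27424523 -1.77670996 -0.50680387] 16.75183470128104
```

View pics/g.png

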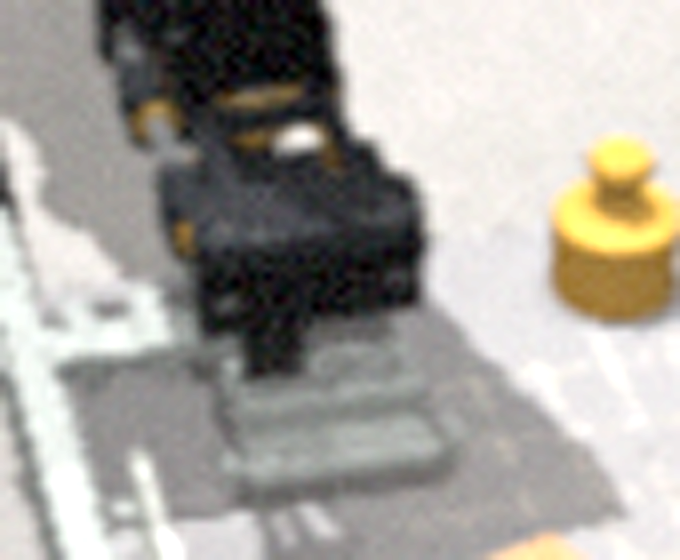

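With 10 N more, the tool moved only 0.3 mm after about 36 mm of measured bolt travel, so the bolt is on its end stop. The picture shows the finger still on the pad at (270,370). I'll back off slightly with the catch down, then lift straight up.

jog_arm:
  moves: [0.02, 0, 0.003, 0, 0, 0, -0.29, 0.04, 0, 0.003, 0, 0, 0, -0.29, 0.06, 0, 0.003, 0, 0, 0, -0.29, 0.07, 0, 0.003, 0, 0, 0, -0.29, 0.07, 0, 0, 0, 0, 0, -0.29, 0.07, 0, -0.03, 0, 0, 0, -0.29, 0.07, 0, -0.08, 0, 0, 0, -0.29, 0.07, 0, -0.15, 0, 0, 0, -0.29]

```text
time: 10.5
position: [0.5518, 0.074, 0.1066]
tool_rot: [-2.461, -1.951, 0.003]
ft_force: [-0.1, 0.1, 0.2]
grip_width: 0.353
grip_force: 0.0
```

jog_arm:
  moves: [0, 0, -0.15, 0, 0, 0, -0.29, 0, 0, -0.3, 0, 0, 0, -0.29, 0.15, 0, -0.3, 0, 0, 0, -0.29, 0.3, 0, -0.3, 0, 0, 0, -0.29, 0.45, 0, -0.3, 0, 0, 0, -0.29, 0.6, 0, -0.3, 0, 0, 0, -0.29, 0.75, 0, -0.3, 0, 0, 0, -0.29, 0.9, 0, -0.3, 0, 0, 0, -0.29]

```text
time: 11.5
position: [0.6141, 0.3382, 0.1963]
tool_rot: [-2.461, -1.952, 0.002]
ft_force: [0.8, -0.1, 0.4]
grip_width: 0.354
grip_force: 0.0
```

```bash
python3 -c "
from h import *
rep(-.1195,-.066,.2)
shot('top','pics/t7.png');shot('scene','pics/s7.png')
a=cv2.imread('pics/t7.png')[190:245,200:285];b=cv2.imread('pics/s7.png')[145:205,205:290]
cv2.imwrite('pics/k.png',cv2.convertScaleAbs(cv2.resize(np.vstack([a,b]),None,fx=5.2,fy=5.2,interpolation=cv2.INTER_CUBIC),alpha=1.5))
"
```

```text
t 11.5 pos [0.6141 0.3382 0.1963] trim -0.1229 0.212 units [-0.927  0.011 -0.012] [-0.001  0.001  0.   ] F [ 0.8 -0.1  0.4] Ftrim 0.8 0.1 w 0.354 q [-0.76  0.45  0.31  1.35 -0.14  1.36 -0.68]
```

View pics/k.png

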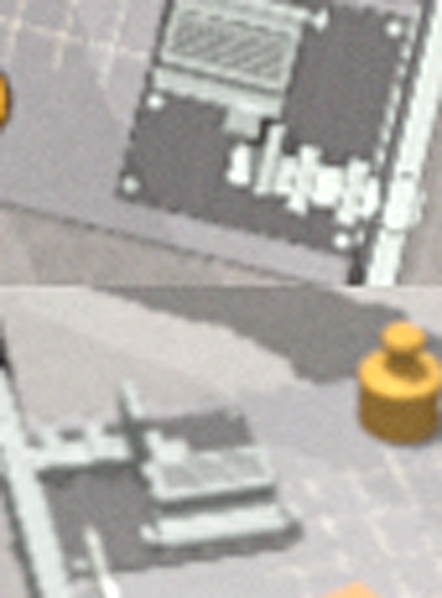

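The thumb piece at (271,160) is now beyond the tongue at (245,122). The pad is up, the bolt's nose reaches the arm, and the weight has not moved. Handing the job in.

```bash
python3 -c "
from h import *
print(ctrl.close_job())"
```

```text
the job is handed in; nothing more can be done
None
```

The blade arm looks locked: the bolt went in to a hard stop, and the last pictures show the catch sprung up behind the thumb piece. I handed the job in at about 11.6 s; no verdict came back.

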